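# Nest the ganglion cube, then hold the pancreas piece hole-up for its display pin

## Task

Two anatomy models are waiting to be fitted with display pins. First put the clear ganglion cube fully down into the square pocket of the grey fitting tray, its pin hole still facing up, and let go of it; then pick up the orange pancreas piece, turn it over until the blind pin hole in its flat end faces straight up, and finish holding it still in the gripper like that, a good hand's breadth clear above the bench, without putting it down. Leave the spleen and the scapula where they lie.

Things in the scene. Friction and masses are not known exactly. Their poses are not given: they have to be found in the camera images.
- cube: Clear acrylic cube, 44 mm a side, about 0.1 kg, a yellow resin nerve ganglion cast in. Starts flat on the bench at any yaw, its 10 mm pin hole (12 mm deep) in the middle of its top. Origin: centre of the underside; z out of the top, x and y square to the sides. Cube and pancreas piece start one left, one right of the tray, either way round.
- pancreas: Squat orange plastic piece, about 0.1 kg, on the bench: block 42 mm wide (flat parallel sides at y +-21), 44 high plus 4 mm lobes on top, 62 long: flat end at x +26 mm, rounded lobed end from x -20 to its tip at -36. Blind hole in the flat end opens along +x, level at the start in any direction. Origin: centre of the starting underside; centre of mass near x 0, z 22 mm. Hole up = +x up.
- tray: Grey plastic fitting tray, fixed to the bench, 110 x 230 x 25 mm, at any yaw. Origin at the centre of its underside, y along its length. Three pockets, each 15 mm deep, in a row along y: square 48 x 48 mm at y = +75 mm, round 45 mm across at y = 0, oblong 63 mm (x) by 31 mm (y) at y = -73 mm.
- tray_hole0 (a point): Centre of the mouth of the square pocket, at the tray's top face, 25 mm above the bench; axes parallel to the tray's. The pocket is 48 x 48 mm and its floor 15 mm below this point (10 mm above the bench).
- spleen: Glossy purple spleen model, loose, about 70 x 100 x 36 mm, lying on the bench beyond the parts to one side; a bystander. Origin at its underside near its middle.
- scapula: Grey polymer scapula model, loose, flat and triangular, about 135 x 75 mm and 27 mm high, lying on the bench beyond the parts to the other side; a bystander. Origin at its underside near its middle.
- pancreas_hole (a point): Centre of the mouth of the blind pin hole in the pancreas piece's flat end (body x +26 mm, z +22 mm). The hole is 15 mm across, 22 mm deep.

How it is judged:
On the way, in this order (a step that is already met when the one before it is completed fails the run):
1. the cube sits fully down in the square pocket, hole up, released (z of cube in the frame of tray_hole0 below -0.012 m and horizontal distance between cube and tray_hole0 below 0.005 m and angle between cube's own z axis and vertical below 0.1 rad and contact force between cube and the fingers below 0.1 N), for 0.2 s.
2. the pancreas piece is held hole-up, clear of the bench (angle between pancreas's own x axis and vertical below 0.26 rad and height (world z) of pancreas above 0.12 m and contact force between pancreas and the fingers above 1 N), for 0.3 s.
At the end, for the whole second after the job is handed in: Cube in the square pocket (underside 12 mm or more below the tray top, within 5 mm of centre, tilt < 0.1 rad), gripper off it; gripper holds the pancreas piece still, its +x within 0.26 rad of straight up, its origin over 120 mm above the bench (lowest end about 80 mm), off tray and cube (all of step 1 and all of step 2 and contact force between cube and pancreas below 0.1 N and contact force between pancreas and tray below 0.1 N and linear speed of pancreas below 0.03 m/s and angular speed of pancreas below 0.3 rad/s); the arm keeps its last pose, push and grip.
It fails at once if the spleen was disturbed (distance of spleen from where it was at the start of the episode above 0.03 m).
It fails at once if the scapula was disturbed (distance of scapula from where it was at the start of the episode above 0.03 m).
It also fails if it takes over 61 s, if anything falls off the work surface, if the arm or the gripper's body presses on something with over 40 N, if the wrist force passes 120 N, or if a joint passes its speed limit or range.

## Robot

A 6-joint arm with a two-finger parallel gripper is mounted at the origin on the work surface. World frame = base frame: x ahead of the robot, y to its left, z up, the work surface at z = 0. Lengths are in m, angles in rad, forces in N, time in s.
With the tool pointing down it reaches from about 0.35 to 0.775 m from the base axis. Payload 7.3 kg.
Tool frame: the origin (TCP) lies midway between the tips of the shut fingers; the grasp point (between the pads) lies grasp_offset behind it (grasp_offset is the distance from the TCP to the grasp point, in m); z points along the fingers, y is the line along which they close (so a half turn about z gives the same grasp; the last joint's range is limited). The gripper opens to 92 mm and grips with 3 to 60 N. Pads are 19 mm wide; open, the fingers measure 130 mm over their backs; the gripper's body (75 mm by 190 mm) begins 47 mm behind the grasp point.
Start: joints at [0.964, 0.342, 1.524, -0, 1.275, -0.146], TCP at [0.233, 0.47, 0.195] pointing down, gripper open.
Joint ranges: [-2.53, 2.53], [-0.77, 2.02], [0.04, 2.7], [-1, 4.14], [0.28, 2.66], [-3.11, 3.11]. Speed limits (rad/s): [2.57, 2.57, 3.14, 3.14, 3.14, 3.14].

## Interface

Orientations are given as [roll, pitch, yaw] about the fixed x, y, z axes, in that order (R = Rz(yaw) Ry(pitch) Rx(roll)).
In Python, from cell import * gives the robot as it stands.
- The arm moves only by the tool step_arm, never from a script. Its argument "plan" is a list of rows, each a list of 5 numbers: the closure, from -1 (fully open) to 1 (shut), then the shift along the tool's x, y, z in m, then the turn about the tool's z in rad. In form: [[hand, x, y, z, twist], ...]. A call has 1 to 20 rows; each row is the pose to reach, as a shift and turn from the pose commanded when the call began, along the tool's axes at that moment; what a row does not reach only later rows make up. A row lasts 1/8 s, in which the tool goes at most 62.5 mm and 10.7 degrees, less where a joint would pass 70% of its speed; a pose out of reach is approached as far as the arm can. A call with a gripper value outside its range is refused whole. The fingers move at their own pace and stop on an object; "grip_force" is the grip in N (left out, the last holds). Time passes only in rows, so rows that repeat a pose let the fingers close. It gives the time, the measured TCP pose, the force, the opening and the grip force at its end, in the units of the state.
- observe(): the state, without advancing time (a new reading comes with each control period).
- read_camera(name): name is "scene" or "top" or "wrist"; returns a dict with "img" (400x640x3 uint8, red, green, blue), "range_z" (400x640 float32, m along the optical axis (not along the pixel's ray), 0 where there is no reading), "fx", "fy", "cx", "cy" (pixels), "R" (3x3) and "t" (3): a world point X has camera coordinates R X + t; the wrist camera has in their place "T_tool_cam" (4x4, takes a point from camera to tool coordinates, whose origin is the TCP and whose axes are the flange's). Camera axes: x right, y down, z forward; pixel columns grow to the right and rows downward; lengths in m; the calibration is good to about 2 mm. The wrist camera is an equidistant fisheye: a pixel r from the principal point sees the ray r / f radians off the axis. A picture is of the moment at which its call begins: read the wrist's pose just before it.
- hand_in(): hands the job in; it is judged then, once.
The state is a dict: "time": time; "qpos": joint angles; "qvel": joint speeds; "joint_efforts": joint torques, N m; "tool_pos": TCP position; "tool_rot": TCP orientation; "contact_force": force on the tool from outside, world axes, zero at the start; "torque": the same for the moment, N m; "opening": finger opening in m; "grip_force": force on a finger pad.
Only numpy, scipy, OpenCV 4.12 (cv2) and the standard library are available. Lean on these libraries where they do the work, as an engineer would, in place of code of your own. Each camera call takes 0.05 s, during which the arm holds its last target. There are 200 camera calls.

## Working session

There is one attempt and no reset: what is moved stays moved. The work goes in short steps, Python scripts to look and compute and a tool call to move; the robot and the scene stay as the last step left them, time stands still between calls to the robot, and variables do not carry over. Pictures are saved under pics/ and viewed, at most 10 in all, crops included, and the job is handed in when it is done.

Besides the shell and the picture viewer there is one more tool, called after "Emit:" by a JSON object that holds its "api" and its "payload". step_arm: Moves the arm, as the interface text tells. Its arguments: {"type":"object","properties":{"plan":{"type":"array","items":{"type":"array","items":{"type":"number"}}},"grip_force":{"type":"number"}},"required":["plan"]}

```bash
mkdir -p pics; ls; python3 - <<'E'
from cell import *
import cv2, numpy as np, pickle
d={}
for n in("top","scene"):
    c=read_camera(n); d[n]=c; cv2.imwrite(f"pics/{n}0.png",c["img"][:,:,::-1])
    print(n,c["fx"],c["cx"],c["cy"],np.round(c["R"],3).tolist(),np.round(c["t"],3))
pickle.dump(d,open("c0.pkl","wb")); s=observe(); print(s)
try: print(grasp_offset)
except Exception as e: print(e)
E
```

```text
pics
top 504.8413339378682 320.64972904576035 201.41124501785436 [[0.012, -1.0, -0.021], [-0.983, -0.007, -0.184], [0.184, 0.023, -0.983]] [0.017 0.563 1.391]
scene 438.54809926248123 318.32649247171713 206.2209611754322 [[0.149, 0.989, -0.008], [0.595, -0.096, -0.798], [-0.79, 0.114, -0.602]] [-0.081 -0.279  1.648]
{'time': 0.1, 'qpos': array([ 9.64021301e-01,  3.42665943e-01,  1.52493627e+00, -9.47238833e-06,
        1.27539692e+00, -1.45972742e-01]), 'qvel': array([-0.00029162, -0.00245366, -0.00194137,  0.0009296 ,  0.00058396,
       -0.0010529 ]), 'joint_efforts': array([ 1.53335841e-03, -4.32007062e+01, -2.44691277e+01,  7.18931551e-02,
        5.26366406e-02, -6.33880336e-05]), 'tool_pos': array([0.23318172, 0.46991167, 0.19450264]), 'tool_rot': array([-3.14019982e+00, -1.95616812e-04,  2.68079300e+00]), 'contact_force': array([0.07590981, 0.48219678, 0.05745491]), 'torque': array([-0.01586669,  0.01006486,  0.01091531]), 'grip_force': 0.0, 'opening': 0.09207414229587808}
0.0188
```

View pics/top0.png

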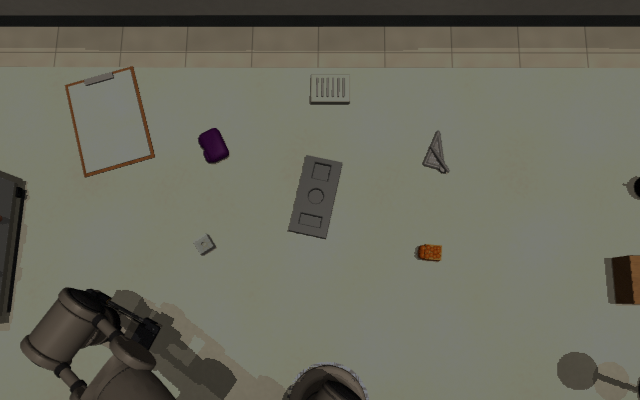

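View pics/scene0.png

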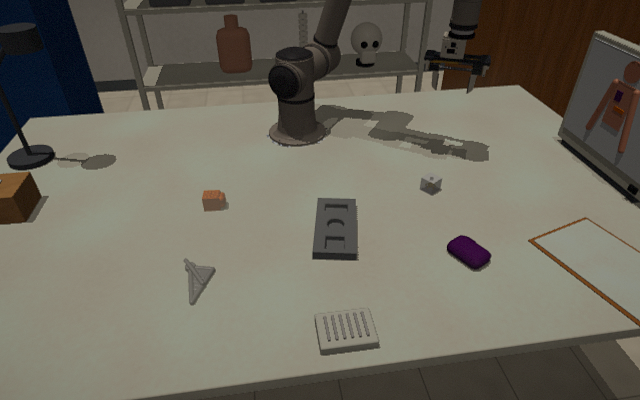

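The top view shows the cube at (205,244), the tray centred at (316,197) with its square pocket at the upper end (321,172), and the pancreas at (431,253). The spleen is at (213,146) and the scapula at (436,153). In the scene view the pancreas at (213,200) has its flat end to the left, which is −y.

```bash
cat > h.py <<'E'
import numpy as np, cv2, pickle
from scipy.spatial.transform import Rotation as Ro
def cast(c,uv,z):
    uv=np.atleast_2d(uv).astype(float)
    d=np.c_[(uv[:,0]-c["cx"])/c["fx"],(uv[:,1]-c["cy"])/c["fy"],np.ones(len(uv))]@c["R"]
    o=-c["R"].T@c["t"]; return (o+d*((z-o[2])/d[:,2])[:,None])[:,:2]
def wcam(s,c):
    """wrist camera pose in world: R (cam->world), origin"""
    Rt=Ro.from_euler("xyz",s["tool_rot"]).as_matrix(); T=np.array(c["T_tool_cam"])
    return Rt@T[:3,:3], Rt@T[:3,3]+s["tool_pos"]
def wcast(s,c,uv,z):
    R,o=wcam(s,c); uv=np.atleast_2d(uv).astype(float)
    a=(uv-[c["cx"],c["cy"]])/[c["fx"],c["fy"]]; th=np.linalg.norm(a,axis=1)
    k=np.sinc(th/np.pi)[:,None]   # sin(th)/th
    d=np.c_[a*k,np.cos(th)]@R.T
    return (o+d*((z-o[2])/d[:,2])[:,None])[:,:2]
def delta(s,xy,yaw=None):
    """tool-frame shift for a world xy target, and twist"""
    Rt=Ro.from_euler("xyz",s["tool_rot"]).as_matrix()
    v=Rt.T@np.array([xy[0]-s["tool_pos"][0],xy[1]-s["tool_pos"][1],0])
    return np.round(v,4)
def big(m):
    cs,_=cv2.findContours(m.astype(np.uint8),cv2.RETR_EXTERNAL,cv2.CHAIN_APPROX_NONE)
    return max(cs,key=cv2.contourArea)
E
python3 - <<'E'
from cell import *
from h import *
d=pickle.load(open("c0.pkl","rb")); c=d["top"]; hsv=cv2.cvtColor(c["img"],cv2.COLOR_RGB2HSV)
H,S,V=[hsv[:,:,i].astype(int) for i in range(3)]
m=np.zeros(V.shape,bool); m[150:245,280:350]=(V<105)[150:245,280:350]
print(V[200,300],V[200,250])
b=cv2.boxPoints(cv2.minAreaRect(big(m))); p=cast(c,b,.0245); print("tray",b.round(),p.round(3),p.mean(0))
o=(S>150)&(H<20)&(V>80); o[:,:400]=0;o[:,470:]=0
k=big(o); b=cv2.minAreaRect(k); print("panc",b,cast(c,cv2.boxPoints(b),.03).round(3),cast(c,b[0],.03))
print("cube",cast(c,[205,242],.044)); print("spleen,scap",cast(c,[[213,146],[436,153]],.02))
s=observe()
print("to cube",delta(s,cast(c,[205,242],.044)[0]), "to panc",delta(s,cast(c,b[0],.03)[0]))
im=cv2.resize(c["img"][225:270,180:460],None,fx=2.8,fy=2.8,interpolation=2)
w=read_camera("wrist");print(w["fx"],w["cx"],w["cy"],np.round(w["T_tool_cam"],3).tolist())
E
```

```text
75 123
tray [[287. 231.]
 [304. 154.]
 [343. 162.]
 [326. 240.]] [[ 0.481  0.12 ]
 [ 0.712  0.075]
 [ 0.686 -0.04 ]
 [ 0.457  0.008]] [0.58409074 0.04073655]
panc ((430.5, 252.0), (14.0, 21.0), 90.0) [[ 0.443 -0.261]
 [ 0.444 -0.32 ]
 [ 0.404 -0.319]
 [ 0.404 -0.26 ]] [[ 0.42360967 -0.29010326]]
cube [[0.44460962 0.3510797 ]]
spleen,scap [[ 0.73578558  0.34856524]
 [ 0.71769119 -0.31656514]]
to cube [-0.2422 -0.0124 -0.    ] to panc [-0.5085 -0.5961  0.0007]
309.70691628693146 313.3693447773814 197.0471523734044 [[-0.001, -0.967, -0.255, 0.068], [1.0, -0.001, 0.0, 0.0], [-0.0, -0.255, 0.967, -0.189], [0.0, 0.0, 0.0, 1.0]]
```

Emit:
{"api": "step_arm", "payload": {"plan": [[-1,-0.06,0,0,0],[-1,-0.12,-0.005,0,0],[-1,-0.18,-0.01,0,0],[-1,-0.24,-0.012,0,0],[-1,-0.24,-0.012,0,0],[-1,-0.24,-0.012,0,0],[-1,-0.24,-0.012,0,0]], "grip_force": 15}}

```text
time: 1.02
tool_pos: [0.4419, 0.3535, 0.1951]
tool_rot: [-3.141, -0.0, 2.682]
contact_force: [-0.4, -0.6, -0.2]
opening: 0.0917
grip_force: 0.0
```

```bash
python3 - <<'E'
from cell import *
from h import *
s=observe(); c=read_camera("wrist"); pickle.dump((s,c),open("w1.pkl","wb"))
print(s["tool_pos"],s["tool_rot"],s["time"]); cv2.imwrite("pics/w1.png",c["img"][:,:,::-1])
E
```

```text
[0.44188369 0.35354911 0.19513386] [-3.14146714e+00 -4.21419462e-04  2.68244565e+00] 1.025
```

View pics/w1.png

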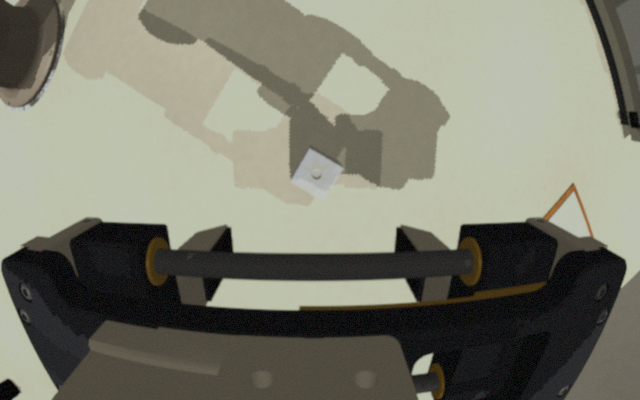

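The wrist view shows the cube's top at about (317,172), with its pin hole at about (317,174).

```bash
python3 - <<'E'
from h import *
s,c=pickle.load(open("w1.pkl","rb")); im=c["img"].astype(int)
d=im[:,:,2]-im[:,:,0]; m=np.zeros(d.shape,bool); m[140:210,280:360]=(d>-2)[140:210,280:360]&(im[:,:,2]>120)[140:210,280:360]
k=big(m); r=cv2.minAreaRect(k); b=cv2.boxPoints(r); print(r,b.round(1)); 
p=wcast(s,c,b,.044); print(p.round(4),p.mean(0)); e=p[1]-p[0];f=p[2]-p[1]; print(np.hypot(*e),np.hypot(*f),np.degrees([np.arctan2(*e[::-1]),np.arctan2(*f[::-1])]))
print("hole",wcast(s,c,[[317,174]],.044))
v=c["img"][135:210,275:365]; v=cv2.resize(v,None,fx=6,fy=6,interpolation=0)
q=cv2.drawContours(v[:,:,::-1].copy(),[((k-[275,135])*6+3)],-1,(0,0,255),1); cv2.imwrite("pics/w1c.png",q)
E
```

```text
((315.6709899902344, 173.34974670410156), (37.50239181518555, 38.22220993041992), 30.25643539428711) [[289.8 180.4]
 [309.1 147.4]
 [341.5 166.3]
 [322.2 199.3]]
[[0.432  0.3293]
 [0.4085 0.3652]
 [0.4432 0.3881]
 [0.4679 0.3522]] [0.43790137 0.35867896]
0.04295168884921649 0.04164567546007233 [123.29698572  33.39340609]
hole [[0.43902765 0.35976627]]
```

View pics/w1c.png

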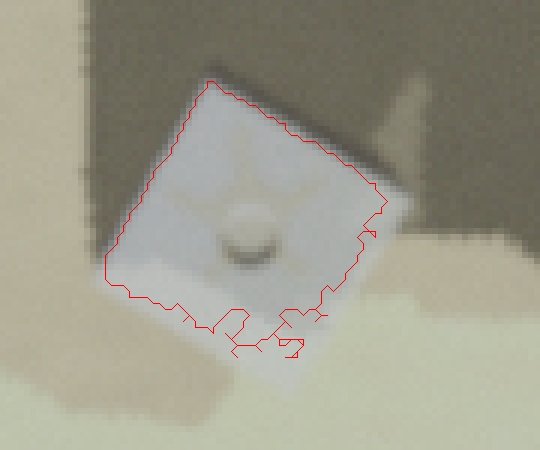

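The crop confirms the cube's top: its corners and hole centre agree at about (316.3,174). Grasping it now.

Emit:
{"api": "step_arm", "payload": {"plan": [[-1,0.0055,0.0034,0.04,0.18],[-1,0.0055,0.0034,0.08,0.36],[-1,0.0055,0.0034,0.11,0.53],[-1,0.0055,0.0034,0.15,0.53],[-1,0.0055,0.0034,0.176,0.53],[-1,0.0055,0.0034,0.176,0.53],[1,0.0055,0.0034,0.176,0.53],[1,0.0055,0.0034,0.176,0.53],[1,0.0055,0.0034,0.176,0.53],[1,0.0055,0.0034,0.176,0.53],[1,0.0055,0.0034,0.176,0.53],[1,0.0055,0.0034,0.176,0.53]], "grip_force": 20}}

```text
time: 2.58
tool_pos: [0.4397, 0.3583, 0.0192]
tool_rot: [3.142, -0.0, 2.151]
contact_force: [-0.9, 0.7, 0.4]
opening: 0.0365
grip_force: 0.0
```

```bash
python3 - <<'E'
from cell import *
from h import *
s=observe(); c=read_camera("wrist"); pickle.dump((s,c),open("w2.pkl","wb"))
print(s["opening"],s["grip_force"]); cv2.imwrite("pics/w2.png",c["img"][:,:,::-1])
E
```

```text
0.03647052612551742 0.0
```

View pics/w2.png

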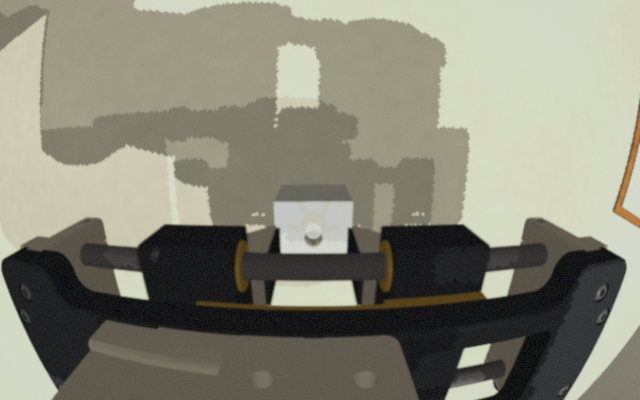

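The fingers sit beside the cube's near side and the cube looks forward of the pads, with its hole at (313,234). I'll check the offset.

```bash
python3 - <<'E'
from h import *
s,c=pickle.load(open("w2.pkl","rb"))
for uv in ([313,234],[275,205],[352,205]):
    w=wcast(s,c,[uv],.044)[0]; print(uv,w.round(4),delta(s,w))
print(c["range_z"][205:260:5,300].round(3), c["range_z"][215:300:8,262].round(3),c["range_z"][215:300:8,370].round(3))
# depth of hole, and projection of tool points
T=np.array(c["T_tool_cam"]);Ti=np.linalg.inv(T)
for P in ([0,.018,0],[0,-.018,0],[0,.018,-.0188],[0,.018,-.04],[.0,0,-.025],[.022,.022,-.025]):
    q=Ti[:3,:3]@P+Ti[:3,3]; th=np.arccos(q[2]/np.linalg.norm(q)); u=q[:2]/np.hypot(*q[:2])*th*c["fx"]+[c["cx"],c["cy"]]; print(P,u.round(),q[2].round(3))
E
```

```text
[313, 234] [0.4377 0.3612] [ 0.0035 -0.      0.    ]
[275, 205] [0.4107 0.364 ] [ 0.0207 -0.0211 -0.    ]
[352, 205] [0.4464 0.3874] [0.0206 0.0216 0.    ]
[0.172 0.171 0.173 0.173 0.175 0.175 0.176 0.177 0.178 0.18  0.085] [0.219 0.221 0.158 0.147 0.136 0.085 0.083 0.082 0.086 0.119 0.119] [0.218 0.219 0.158 0.148 0.138 0.084 0.083 0.    0.084 0.108 0.108]
[0, 0.018, 0] [341. 225.] 0.2
[0, -0.018, 0] [285. 225.] 0.2
[0, 0.018, -0.0188] [343. 236.] 0.182
[0, 0.018, -0.04] [347. 251.] 0.161
[0.0, 0, -0.025] [313. 240.] 0.176
[0.022, 0.022, -0.025] [353. 203.] 0.17
```

Emit:
{"api": "step_arm", "payload": {"plan": [[1,0,0,0,0],[1,0,0,0,0]], "grip_force": 20}}

```text
time: 2.88
tool_pos: [0.4396, 0.3583, 0.0191]
tool_rot: [-3.141, -0.0, 2.151]
contact_force: [0.2, -0.1, -0.1]
opening: 0.0126
grip_force: 0.0
```

```bash
python3 - <<'E'
from cell import *
from h import *
s=observe(); c=read_camera("wrist"); pickle.dump((s,c),open("w3.pkl","wb"))
t=read_camera("scene")
a=c["img"][150:350,160:480]; k=t["img"][100:260,340:540]; k=cv2.resize(k,(400,320),interpolation=2); a=cv2.resize(a,(400,250)); 
cv2.imwrite("pics/w3.png",np.vstack([a,k])[:,:,::-1]); print(s["opening"],s["grip_force"],s["contact_force"])
E
```

```text
0.01256851143276881 0.0 [ 0.24125126 -0.0934487  -0.12366533]
```

View pics/w3.png

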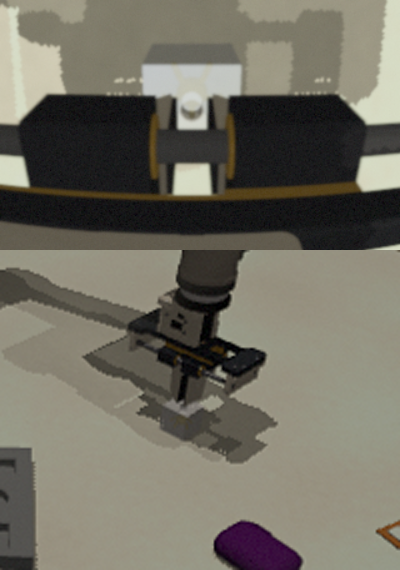

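The fingers have closed to 12.6 mm while overlapping the cube in the view, without force. I'll measure the fingertip position from the range image.

```bash
python3 - <<'E'
from h import *
for f in ("w2","w3"):
    s,c=pickle.load(open(f+".pkl","rb")); z=c["range_z"]; v,u=np.mgrid[0:400,0:640]
    a=np.dstack([u-c["cx"],v-c["cy"]])/c["fx"]; th=np.linalg.norm(a,axis=2); 
    ray=np.dstack([a*np.sinc(th/np.pi)[:,:,None]/np.cos(th)[:,:,None],np.ones_like(th)])
    P=ray*z[:,:,None]; T=np.array(c["T_tool_cam"]); P=P@T[:3,:3].T+T[:3,3]
    for vv in range(196,286,6):
        print(f,vv,[(uu,)+tuple((P[vv,uu]*1000).round().astype(int).tolist()) for uu in ((265,313,365) if f=="w2" else (292,300,313,326,334))])
E
```

```text
w2 196 [(265, 14, -34, 21), (313, 23, 0, -13), (365, 14, 37, 21)]
w2 202 [(265, 10, -34, 20), (313, 22, 0, -24), (365, 10, 37, 20)]
w2 208 [(265, 6, -34, 19), (313, 18, 0, -23), (365, 6, 37, 19)]
w2 214 [(265, 1, -34, 20), (313, 15, 0, -24), (365, 1, 37, 20)]
w2 220 [(265, -4, -34, 20), (313, 12, 0, -24), (365, -4, 37, 20)]
w2 226 [(265, -8, -35, 20), (313, 8, 0, -24), (365, -8, 38, 20)]
w2 232 [(265, 11, -25, -42), (313, -1, 0, -11), (365, 11, 27, -41)]
w2 238 [(265, 11, -23, -50), (313, -4, 0, -12), (365, 11, 25, -50)]
w2 244 [(265, 12, -22, -58), (313, -4, 0, -22), (365, 11, 24, -57)]
w2 250 [(265, 11, -21, -63), (313, -7, 0, -25), (365, 11, 23, -64)]
w2 256 [(265, 31, -13, -112), (313, 31, 0, -111), (365, 31, 15, -111)]
w2 262 [(265, 30, -13, -113), (313, 30, 0, -112), (365, 30, 14, -113)]
w2 268 [(265, 28, -13, -113), (313, 29, 0, -114), (365, 28, 14, -114)]
w2 274 [(265, 26, -13, -113), (313, 27, 0, -114), (365, 28, 14, -115)]
w2 280 [(265, 4, -20, -77), (313, 25, 0, -113), (365, 7, 20, -83)]
w3 196 [(292, 23, -12, -14), (300, 23, -8, -13), (313, 23, 0, -13), (326, 23, 8, -14),
[... 822 characters left out ...]
 0, -22), (326, 9, 6, -51), (334, 11, 10, -57)]
w3 250 [(292, 11, -9, -63), (300, 6, -6, -53), (313, -7, 0, -24), (326, 6, 6, -52), (334, 11, 9, -64)]
w3 256 [(292, 31, -6, -111), (300, 31, -4, -111), (313, 31, 0, -110), (326, 31, 4, -111), (334, 31, 6, -111)]
w3 262 [(292, 30, -6, -113), (300, 30, -4, -112), (313, 30, 0, -113), (326, 30, 4, -113), (334, 30, 6, -112)]
w3 268 [(292, 29, -6, -114), (300, 29, -3, -114), (313, 29, 0, -114), (326, 29, 4, -114), (334, 29, 6, -114)]
w3 274 [(292, 27, -6, -115), (300, 27, -4, -114), (313, 27, 0, -114), (326, 27, 4, -114), (334, 27, 6, -113)]
w3 280 [(292, 24, -6, -113), (300, 25, -4, -113), (313, 24, 0, -113), (326, 25, 4, -113), (334, 25, 6, -114)]
```

```bash
cat >> h.py <<'E'
def cloud(c):
    """range image -> points in tool frame"""
    v,u=np.mgrid[0:400,0:640]; a=np.dstack([u-c["cx"],v-c["cy"]])/c["fx"]; th=np.linalg.norm(a,axis=2)
    P=np.dstack([a*np.sinc(th/np.pi)[:,:,None]/np.cos(th)[:,:,None],np.ones_like(th)])*c["range_z"][:,:,None]
    T=np.array(c["T_tool_cam"]); return P@T[:3,:3].T+T[:3,3]
E
python3 - <<'E'
from h import *
for f in ("w1","w2","w3"):
    s,c=pickle.load(open(f+".pkl","rb")); P=cloud(c)*1000
    m=(c["range_z"]>0)&(abs(P[:,:,0])<14)&(P[:,:,2]<(60 if f=="w1" else -27))&(P[:,:,2]>-80)&(abs(P[:,:,1])<62)
    Q=P[m]; L=Q[Q[:,1]<0];R=Q[Q[:,1]>0]
    for q in(L,R): 
        q=q[np.argsort(-q[:,2])][:4]; print(f,s["opening"],q.round().tolist())
E
```

```text
w1 0.0916945319412555 [[-1.0, -46.0, -30.0], [11.0, -49.0, -30.0], [8.0, -46.0, -31.0], [-1.0, -46.0, -31.0]]
w1 0.0916945319412555 [[-0.0, 47.0, -30.0], [-1.0, 46.0, -30.0], [-1.0, 46.0, -30.0], [11.0, 50.0, -30.0]]
w2 0.03647052612551742 [[10.0, -21.0, -29.0], [11.0, -21.0, -31.0], [11.0, -22.0, -31.0], [10.0, -20.0, -31.0]]
w2 0.03647052612551742 [[11.0, 22.0, -30.0], [11.0, 21.0, -31.0], [9.0, 19.0, -31.0], [8.0, 18.0, -32.0]]
w3 0.01256851143276881 [[11.0, -9.0, -30.0], [11.0, -10.0, -30.0], [11.0, -9.0, -31.0], [9.0, -8.0, -32.0]]
w3 0.01256851143276881 [[11.0, 9.0, -31.0], [11.0, 10.0, -31.0], [9.0, 8.0, -31.0], [11.0, 9.0, -31.0]]
```

The range data shows the real fingertips 30 mm short of the reported TCP at every opening, so the fingers closed just above the cube. From here I'll allow for that offset: reopen, go down 30 mm more, and grip.

Emit:
{"api": "step_arm", "payload": {"plan": [[-0.6,0.002,0,0,0],[-0.6,0.002,0,0,0],[-0.6,0.002,0,0,0],[-0.6,0.002,0,0,0],[-0.6,0.002,0,0,0],[-0.6,0.002,0,0,0],[-0.6,0.002,0,0.012,0],[-0.6,0.002,0,0.022,0],[-0.6,0.002,0,0.03,0],[1,0.002,0,0.03,0],[1,0.002,0,0.03,0],[1,0.002,0,0.03,0],[1,0.002,0,0.03,0],[1,0.002,0,0.03,0]], "grip_force": 20}}

```text
time: 4.72
tool_pos: [0.4388, 0.3601, -0.0105]
tool_rot: [3.141, -0.0, 2.151]
contact_force: [0.1, -0.4, 1.6]
opening: 0.044
grip_force: 20.0
```

Emit:
{"api": "step_arm", "payload": {"plan": [[1,0,0,-0.05,0],[1,0,0,-0.1,0],[1,-0.03,-0.004,-0.15,0.1],[1,-0.08,-0.01,-0.15,0.25],[1,-0.14,-0.017,-0.15,0.4],[1,-0.2,-0.024,-0.15,0.55],[1,-0.26,-0.032,-0.15,0.7],[1,-0.32,-0.039,-0.15,0.77],[1,-0.38,-0.046,-0.15,0.77],[1,-0.43,-0.052,-0.15,0.77],[1,-0.456,-0.055,-0.15,0.77],[1,-0.456,-0.055,-0.15,0.77],[1,-0.456,-0.055,-0.15,0.77],[1,-0.456,-0.055,-0.15,0.77]]}}

```text
time: 6.48
tool_pos: [0.6421, -0.0502, 0.1393]
tool_rot: [-3.141, -0.0, 1.382]
contact_force: [0.5, 0.2, -1.3]
opening: 0.0436
grip_force: 20.0
```

```bash
python3 - <<'E'
from cell import *
from h import *
s=observe(); c=read_camera("wrist"); pickle.dump((s,c),open("w4.pkl","wb"))
print(s["tool_pos"],s["tool_rot"],s["opening"]); cv2.imwrite("pics/w4.png",c["img"][:,:,::-1])
E
```

```text
[ 0.64206786 -0.05021215  0.1392504 ] [-3.14133329e+00 -3.48819897e-04  1.38234832e+00] 0.04359973534210198
```

View pics/w4.png

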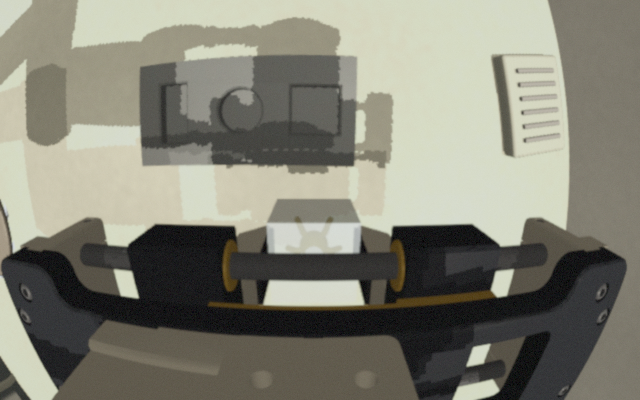

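The wrist view shows the square pocket at (315,111), parallel with the held cube at (313,245), and the tray spans (140–357, 57–165). I'll measure the mouth from the range-derived top-face mask.

```bash
python3 - <<'E'
from h import *
s,c=pickle.load(open("w4.pkl","rb")); P=cloud(c)
Rt=Ro.from_euler("xyz",s["tool_rot"]).as_matrix(); W=P@Rt.T+s["tool_pos"]; z=W[:,:,2]
print("bench z",np.median(z[190:215,150:200]),"tray top",np.median(z[70:80,200:300]),"pocket floor",np.median(z[95:120,300:330]))
zt=np.median(z[70:80,200:300]); m=np.zeros(z.shape,np.uint8); m[40:185,125:375]=(z>zt-.006)[40:185,125:375]
k=big(m)[:,0]
def rect(k,zz):
    p=wcast(s,c,k,zz); r=cv2.minAreaRect((p*1000).astype(np.float32)); return r
print("tray",rect(k,.025))
hole=(m==0)&(cv2.fillPoly(np.zeros_like(m),[k],1)>0); hole[:,:275]=0
h=big(hole)[:,0]; r=rect(h,.025); print("pocket",cv2.boundingRect(h),r)
for axis,q in(("px",h),):
    t=np.array([delta(s,w) for w in wcast(s,c,q,.025)]); print("pocket in tool x,y: ",np.percentile(t,[3,97],axis=0).round(4)[:,:2].tolist())
# held cube top in tool frame
mm=(abs(P[:,:,1])<.03)&(abs(P[:,:,2]+.055)<.006)&(abs(P[:,:,0])<.035)
Q=P[mm]; print("cube top z",np.median(Q[:,2]),"x max",np.percentile(Q[:,0],99.5),"y",np.percentile(Q[Q[:,0]>.013][:,1],[.5,99.5]))
E
```

```text
bench z -0.001078507003484691 tray top 0.024054249733216806 pocket floor 0.009081192802044238
tray ((584.679931640625, 39.892093658447266), (111.1241455078125, 229.8492431640625), 78.18524932861328)
pocket (291, 86, 49, 49) ((657.955810546875, 24.159564971923828), (47.1629524230957, 46.41325378417969), 78.89056396484375)
pocket in tool x,y:  [[0.0532, -0.0216], [0.0994, 0.0249]]
cube top z -0.053552519542718335 x max 0.020929628227882302 y [-0.02186697  0.02137366]
```

Both estimates agree: the pocket centre is about 77 mm ahead of the tool along x and 2 mm along y. I'll move above it and start the insertion.

Emit:
{"api": "step_arm", "payload": {"plan": [[1,0.04,0.001,0,0.01],[1,0.0775,0.002,0.03,0.01],[1,0.0775,0.002,0.08,0.01],[1,0.0775,0.002,0.11,0.01],[1,0.0775,0.002,0.118,0.01],[1,0.0775,0.002,0.118,0.01],[1,0.0775,0.002,0.122,0.01],[1,0.0775,0.002,0.126,0.01],[1,0.0775,0.002,0.13,0.01],[1,0.0775,0.002,0.13,0.01]]}}

```text
time: 7.78
tool_pos: [0.6588, 0.0241, 0.0088]
tool_rot: [-3.141, 0.0, 1.371]
contact_force: [-0.1, 0.7, -1.0]
opening: 0.0437
grip_force: 20.0
```

Emit:
{"api": "step_arm", "payload": {"plan": [[1,0,0,0.004,0],[1,0,0,0.008,0],[1,0,0,0.008,0],[-0.4,0,0,0.008,0],[-0.4,0,0,0.008,0],[-0.4,0,0,0.008,0],[-0.4,0,0,0.008,0],[-0.4,0,0,-0.03,0],[-0.4,0,0,-0.09,0],[-0.4,0,0,-0.15,0],[-0.4,0,0,-0.15,0]]}}

```text
time: 9.15
tool_pos: [0.6622, 0.024, 0.1657]
tool_rot: [3.13, -0.002, 1.371]
contact_force: [0.8, -0.2, 0.3]
opening: 0.0645
grip_force: 0.0
```

```bash
python3 - <<'E'
from cell import *
from h import *
s=observe(); c=read_camera("wrist"); pickle.dump((s,c),open("w5.pkl","wb"))
P=cloud(c); Rt=Ro.from_euler("xyz",s["tool_rot"]).as_matrix(); W=P@Rt.T+s["tool_pos"]
m=(W[:,:,2]>.035)&(np.hypot(W[:,:,0]-.658,W[:,:,1]-.0243)<.035)&(W[:,:,2]<.07)
k=big(m)[:,0]; print("top z",np.median(W[:,:,2][m]),np.std(W[:,:,2][m]))
p=wcast(s,c,k,.054)*1000; print(cv2.minAreaRect(p.astype(np.float32)))
t=read_camera("top"); d=pickle.load(open("c0.pkl","rb"))["top"]
o=cv2.inRange(cv2.cvtColor(t["img"],cv2.COLOR_RGB2HSV),(0,150,60),(20,255,255)); print(cv2.boundingRect(big(o[230:275,400:470])))
E
```

```text
top z 0.05296806094337914 0.0035417432768158215
((658.98291015625, 24.74384307861328), (46.02448272705078, 43.35343551635742), 78.33814239501953)
(19, 14, 23, 17)
```

The cube is seated: its top is at 54 mm once the 1 mm range bias is allowed for, centred within 1 mm. Next is the pancreas.

Emit:
{"api": "step_arm", "payload": {"plan": [[-0.4,-0.05,-0.02,-0.01,-0.05],[-0.4,-0.1,-0.04,-0.02,-0.1],[-0.4,-0.16,-0.06,-0.02,-0.15],[-0.4,-0.22,-0.083,-0.02,-0.2],[-0.4,-0.27,-0.103,-0.02,-0.2],[-0.4,-0.33,-0.125,-0.02,-0.2],[-0.4,-0.38,-0.145,-0.02,-0.2],[-0.4,-0.413,-0.157,-0.02,-0.2],[-0.4,-0.413,-0.157,-0.02,-0.2],[-0.4,-0.413,-0.157,-0.02,-0.2],[-0.4,-0.413,-0.157,-0.02,-0.2]]}}

```text
time: 10.62
tool_pos: [0.4236, -0.3482, 0.1785]
tool_rot: [-3.141, -0.001, 1.572]
contact_force: [0.6, 0.2, 0.1]
opening: 0.064
grip_force: 0.0
```

```bash
python3 - <<'E'
from cell import *
from h import *
s=observe(); c=read_camera("wrist"); pickle.dump((s,c),open("w6.pkl","wb"))
print(s["tool_pos"],s["tool_rot"])
P=cloud(c); Rt=Ro.from_euler("xyz",s["tool_rot"]).as_matrix(); W=P@Rt.T+s["tool_pos"]
o=cv2.inRange(cv2.cvtColor(c["img"],cv2.COLOR_RGB2HSV),(0,140,50),(20,255,255)); o[230:]=0
k=big(o); print(cv2.boundingRect(k)); f=cv2.drawContours(np.zeros_like(o),[k],-1,1,-1)>0
Q=W[f]; print("z pct",np.percentile(Q[:,2],[5,50,95]))
t=Q[Q[:,2]>.036]; r=cv2.minAreaRect((t[:,:2]*1000).astype(np.float32)); print(r,cv2.boxPoints(r).round(1).tolist())
x,y,w,h=cv2.boundingRect(k); v=c["img"][y-15:y+h+15,x-15:x+w+15]; cv2.imwrite("pics/w6.png",cv2.resize(v,None,fx=5,fy=5,interpolation=2)[:,:,::-1])
E
```

```text
[ 0.4236013  -0.34820862  0.17851375] [-3.14096597e+00 -1.18623899e-03  1.57233482e+00]
(291, 96, 43, 58)
z pct [0.03736833 0.04406227 0.04700378]
((422.6321105957031, -286.9294128417969), (58.06126403808594, 41.243072509765625), 85.00328826904297) [[399.6000061035156, -314.1000061035156], [440.6000061035156, -317.6000061035156], [445.70001220703125, -259.79998779296875], [404.6000061035156, -256.20001220703125]]
```

View pics/w6.png

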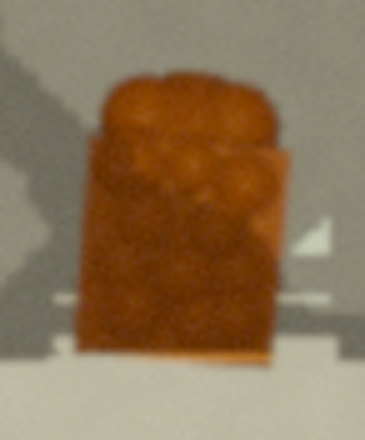

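The lobed end is at the top of the crop (tool +x, world +y), and the flat end is at the bottom, about (0.420,−0.316), tilted 5°. I'll grip near the flat end with a light force so gravity can swing the lobed end down.

Emit:
{"api": "step_arm", "payload": {"plan": [[-0.4,0.038,-0.003,0.06,0.087],[-0.4,0.038,-0.003,0.12,0.087],[-0.4,0.038,-0.003,0.15,0.087],[-0.4,0.038,-0.003,0.18,0.087],[-0.4,0.038,-0.003,0.2,0.087],[-0.4,0.038,-0.003,0.2035,0.087],[-0.4,0.038,-0.003,0.2035,0.087],[1,0.038,-0.003,0.2035,0.087],[1,0.038,-0.003,0.2035,0.087],[1,0.038,-0.003,0.2035,0.087],[1,0.038,-0.003,0.2035,0.087],[1,0.038,-0.003,0.2035,0.087]], "grip_force": 4}}

```text
time: 12.18
tool_pos: [0.4204, -0.3117, -0.0239]
tool_rot: [3.141, 0.0, 1.484]
contact_force: [-1.3, -0.1, 5.3]
opening: 0.042
grip_force: 4.0
```

Emit:
{"api": "step_arm", "payload": {"plan": [[1,0,0,-0.01,0],[1,0,0,-0.03,0],[1,0,0,-0.05,0],[1,0,0,-0.08,0],[1,0,0,-0.11,0],[1,0,0,-0.14,0],[1,0,0,-0.16,0],[1,0,0,-0.16,0]]}}

```text
time: 13.18
tool_pos: [0.4207, -0.312, 0.1371]
tool_rot: [3.139, 0.002, 1.484]
contact_force: [0.2, -0.1, -1.0]
opening: 0.0423
grip_force: 4.0
```

```bash
cat > look.py <<'E'
from cell import *
from h import *
import sys
s=observe(); c=read_camera("wrist"); n=sys.argv[1]; pickle.dump((s,c),open(n+".pkl","wb"))
print(s["tool_pos"],s["opening"],s["grip_force"])
P=cloud(c); o=cv2.inRange(cv2.cvtColor(c["img"],cv2.COLOR_RGB2HSV),(0,140,30),(20,255,255)); o[260:]=0
f=(o>0)&(abs(P[:,:,1])<.03)&(abs(P[:,:,0])<.09)&(c["range_z"]>0)&(P[:,:,2]>-.08); Q=P[f]*1000
for a in range(-20,80,6):
    q=Q[(Q[:,0]>=a)&(Q[:,0]<a+6)]
    if len(q)>5: print(a+3,len(q),"tool z med/min/max",np.median(q[:,2]).round(),np.percentile(q[:,2],[5,95]).round())
if len(sys.argv)>2: cv2.imwrite(f"pics/{n}.png",c["img"][:,:,::-1])
E
python3 look.py w7 1
```

```text
[ 0.4207147  -0.31202349  0.13710788] 0.042349072121257804 3.9932569535449147
13 837 tool z med/min/max -69.0 [-71. -66.]
19 1334 tool z med/min/max -68.0 [-70. -66.]
25 1372 tool z med/min/max -68.0 [-71. -66.]
31 1278 tool z med/min/max -69.0 [-71. -66.]
37 1546 tool z med/min/max -69.0 [-71. -66.]
43 1524 tool z med/min/max -64.0 [-68. -60.]
49 1294 tool z med/min/max -63.0 [-65. -59.]
55 893 tool z med/min/max -57.0 [-61. -41.]
```

View pics/w7.png

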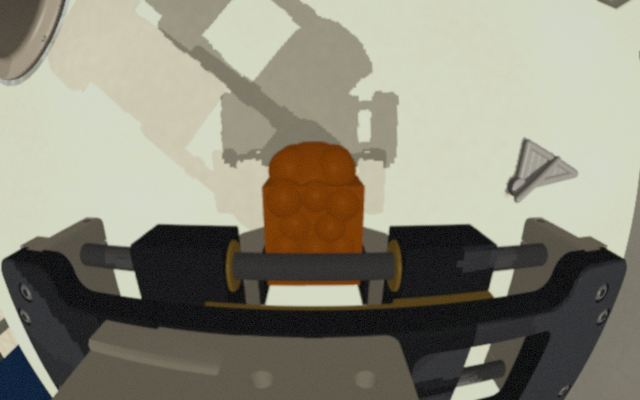

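The piece is held level at (313,220), so friction at 4 N stops it swinging. I'll try 3 N with a quick drop and hard stop, low over the bench.

Emit:
{"api": "step_arm", "payload": {"plan": [[1,0,0,0.03,0],[1,0,0,0.085,0],[1,0,0,0.085,0],[1,0,0,0.05,0],[1,0,0,0.09,0],[1,0,0,0.09,0],[1,0,0,0.09,0]], "grip_force": 3}}

```text
time: 14.1
tool_pos: [0.4205, -0.3118, 0.0469]
tool_rot: [3.141, 0.0, 1.484]
contact_force: [0.3, -0.3, -1.3]
opening: 0.042
grip_force: 3.0
```

```bash
python3 look.py w8
```

```text
[ 0.42054212 -0.31179008  0.04690742] 0.04202661283061204 2.9999601747840643
7 74 tool z med/min/max -62.0 [-64. -53.]
13 1309 tool z med/min/max -63.0 [-66. -61.]
19 1311 tool z med/min/max -61.0 [-64. -59.]
25 1332 tool z med/min/max -59.0 [-61. -56.]
31 1332 tool z med/min/max -56.0 [-59. -54.]
37 1232 tool z med/min/max -55.0 [-57. -52.]
43 1402 tool z med/min/max -52.0 [-55. -46.]
49 1022 tool z med/min/max -45.0 [-47. -41.]
55 381 tool z med/min/max -40.0 [-44. -34.]
```

It has rotated about 20° and slipped about 3 mm. I'll repeat the jerks.

Emit:
{"api": "step_arm", "payload": {"plan": [[1,0,0,-0.05,0],[1,0,0,0,0],[1,0,0,0,0],[1,0,0,-0.05,0],[1,0,0,0,0],[1,0,0,0,0],[1,0,0,0,0]]}}

```text
time: 15.02
tool_pos: [0.4204, -0.3117, 0.0469]
tool_rot: [3.141, 0.0, 1.484]
contact_force: [0.1, -0.3, -1.4]
opening: 0.0419
grip_force: 3.0
```

```bash
python3 look.py w9
```

```text
[ 0.4204363  -0.31169627  0.04686665] 0.041892725675979216 3.000027551315725
7 379 tool z med/min/max -61.0 [-62. -54.]
13 1290 tool z med/min/max -59.0 [-61. -56.]
19 1448 tool z med/min/max -56.0 [-59. -52.]
25 1364 tool z med/min/max -50.0 [-54. -46.]
31 1218 tool z med/min/max -45.0 [-48. -41.]
37 1108 tool z med/min/max -40.0 [-43. -37.]
43 1186 tool z med/min/max -35.0 [-40. -26.]
49 348 tool z med/min/max -24.0 [-27. -20.]
```

Emit:
{"api": "step_arm", "payload": {"plan": [[1,0,0,-0.05,0],[1,0,0,0,0],[1,0,0,0,0],[1,0,0,-0.05,0],[1,0,0,0,0],[1,0,0,0,0],[1,0,0,-0.05,0],[1,0,0,0,0],[1,0,0,0,0],[1,0,0,0,0]]}}

```text
time: 16.32
tool_pos: [0.4204, -0.3117, 0.047]
tool_rot: [3.141, 0.0, 1.484]
contact_force: [1.1, -0.6, -0.7]
opening: 0.0423
grip_force: 3.0
```

```bash
python3 look.py w10
```

```text
[ 0.42041694 -0.3117123   0.04698821] 0.04231654688616337 2.999979271553457
-5 10 tool z med/min/max -32.0 [-33. -31.]
1 188 tool z med/min/max -49.0 [-49. -48.]
7 713 tool z med/min/max -51.0 [-53. -49.]
13 1014 tool z med/min/max -54.0 [-56. -53.]
19 1343 tool z med/min/max -52.0 [-54. -46.]
25 1463 tool z med/min/max -43.0 [-50. -36.]
31 1232 tool z med/min/max -33.0 [-38. -27.]
37 1098 tool z med/min/max -24.0 [-29. -11.]
43 112 tool z med/min/max -11.0 [-24.  -8.]
```

It has rotated about 65°, but has also slid down in the pads. I'll hold firmer while moving next to the tray's side wall, then use the wall to push the lobed end under.

Emit:
{"api": "step_arm", "payload": {"plan": [[1,0,0,0,0],[1,0.02,0.008,0,0.03],[1,0.06,0.025,0,0.06],[1,0.1,0.041,0,0.09],[1,0.14,0.058,0,0.119],[1,0.18,0.074,0,0.119],[1,0.215,0.089,0,0.119],[1,0.237,0.098,0,0.119],[1,0.237,0.098,0,0.119],[1,0.237,0.098,0.02,0.119],[1,0.237,0.098,0.035,0.119],[1,0.237,0.098,0.045,0.119],[1,0.237,0.098,0.045,0.119]], "grip_force": 10}}

```text
time: 18.0
tool_pos: [0.5382, -0.0851, 0.0007]
tool_rot: [3.142, 0.001, 1.364]
contact_force: [-1.0, -1.0, 2.5]
opening: 0.0423
grip_force: 10.0
```

```bash
python3 look.py w11
```

```text
[ 0.53815482 -0.08513091  0.00072576] 0.04231461419635443 9.999544378370047
7 117 tool z med/min/max -63.0 [-64. -52.]
13 1440 tool z med/min/max -62.0 [-64. -58.]
19 1622 tool z med/min/max -56.0 [-61. -51.]
25 1461 tool z med/min/max -47.0 [-53. -42.]
31 1222 tool z med/min/max -40.0 [-46. -36.]
37 1141 tool z med/min/max -33.0 [-39. -21.]
43 16 tool z med/min/max -22.0 [-24. -21.]
```

The tip touched the bench, which pushed the piece back up into the pads; the grip is now good, at about 53°. I'll lift slightly and push against the tray wall at 5 N.

Emit:
{"api": "step_arm", "payload": {"plan": [[1,0,0,-0.009,0],[1,0.02,0,-0.009,0],[1,0.03,0,-0.01,0],[1,0.034,0,-0.011,0],[1,0.038,0,-0.013,0],[1,0.042,0,-0.015,0],[1,0.046,0,-0.017,0],[1,0.05,0,-0.018,0],[1,0.05,0,-0.018,0]], "grip_force": 5}}

```text
time: 19.18
tool_pos: [0.5487, -0.0349, 0.0191]
tool_rot: [3.141, 0.0, 1.365]
contact_force: [-1.8, -2.7, 5.5]
opening: 0.0417
grip_force: 5.0
```

```bash
python3 look.py w12
```

```text
[ 0.54870863 -0.03491377  0.0191225 ] 0.04170825063501279 5.001695246610325
7 70 tool z med/min/max -62.0 [-64. -46.]
13 1651 tool z med/min/max -61.0 [-64. -55.]
19 1837 tool z med/min/max -51.0 [-59. -43.]
25 1392 tool z med/min/max -39.0 [-46. -33.]
31 980 tool z med/min/max -30.0 [-35. -16.]
```

Emit:
{"api": "step_arm", "payload": {"plan": [[1,-0.006,0,-0.006,0],[1,-0.006,0,-0.012,0],[1,0,0,-0.013,0],[1,0.005,0,-0.014,0],[1,0.01,0,-0.014,0],[1,0.015,0,-0.014,0],[1,0.015,0,-0.014,0]], "grip_force": 5}}

```text
time: 20.1
tool_pos: [0.5517, -0.0197, 0.0325]
tool_rot: [-3.141, -0.0, 1.366]
contact_force: [0.1, -0.1, -1.0]
opening: 0.042
grip_force: 5.0
```

```bash
python3 look.py w13 1
```

```text
[ 0.55165055 -0.01972291  0.03248153] 0.04196709033963003 4.998750468148501
7 81 tool z med/min/max -63.0 [-64. -46.]
13 1642 tool z med/min/max -61.0 [-64. -55.]
19 1822 tool z med/min/max -51.0 [-59. -43.]
25 1430 tool z med/min/max -39.0 [-46. -32.]
31 974 tool z med/min/max -30.0 [-35. -17.]
```

View pics/w13.png

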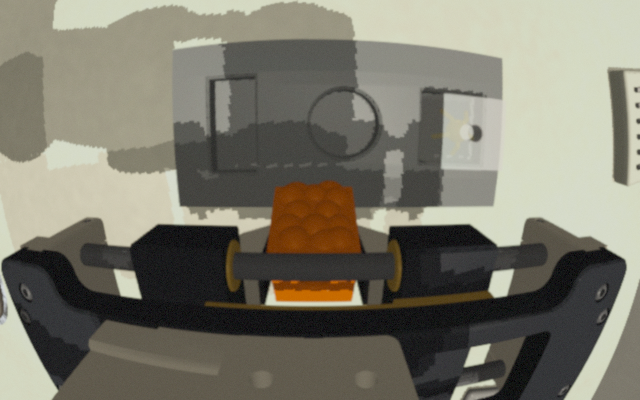

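The tip has ridden over the tray's edge; it is at (313,185), now above the tray top. I'll back off, lower, and push again with the contact higher up on the flat face.

Emit:
{"api": "step_arm", "payload": {"plan": [[1,-0.03,0,0,0],[1,-0.045,0,0,0],[1,-0.045,0,0.015,0],[1,-0.045,0,0.025,0],[1,-0.045,0,0.025,0],[1,-0.035,0,0.025,0],[1,-0.027,0,0.024,0],[1,-0.023,0,0.023,0],[1,-0.019,0,0.021,0],[1,-0.015,0,0.019,0],[1,-0.015,0,0.019,0]], "grip_force": 5}}

```text
time: 21.52
tool_pos: [0.5488, -0.0349, 0.014]
tool_rot: [3.141, -0.0, 1.365]
contact_force: [-0.9, -0.8, 0.9]
opening: 0.0421
grip_force: 5.0
```

```bash
python3 look.py w14
```

```text
[ 0.5487568  -0.03486504  0.01399351] 0.042137325365506045 4.999870290848776
7 156 tool z med/min/max -63.0 [-64. -50.]
13 1661 tool z med/min/max -60.0 [-64. -54.]
19 2020 tool z med/min/max -49.0 [-58. -37.]
25 1390 tool z med/min/max -31.0 [-40. -20.]
31 162 tool z med/min/max -27.0 [-30. -24.]
```

Emit:
{"api": "step_arm", "payload": {"plan": [[1,0.003,0,-0.001,0],[1,0.006,0,-0.002,0],[1,0.009,0,-0.003,0],[1,0.009,0,-0.003,0]]}}

```text
time: 22.08
tool_pos: [0.5507, -0.0258, 0.0168]
tool_rot: [3.141, -0.0, 1.365]
contact_force: [-0.2, -1.7, 2.7]
opening: 0.0416
grip_force: 5.0
```

```bash
python3 look.py w15
```

```text
[ 0.5506861  -0.02575542  0.0168361 ] 0.041646154576288084 5.000052340328693
7 294 tool z med/min/max -61.0 [-62. -54.]
13 1772 tool z med/min/max -58.0 [-62. -47.]
19 2243 tool z med/min/max -38.0 [-55. -23.]
25 103 tool z med/min/max -24.0 [-27. -21.]
```

```bash
cat > ang.py <<'E'
from h import *
import sys
s,c=pickle.load(open(sys.argv[1]+".pkl","rb")); P=cloud(c)*1000
o=cv2.inRange(cv2.cvtColor(c["img"],cv2.COLOR_RGB2HSV),(0,140,30),(22,255,255))
f=(o>0)&(abs(P[:,:,1])<18)&(abs(P[:,:,0])<60)&(P[:,:,2]>-80)&(P[:,:,2]<40)&(c["range_z"]>0)
Q=P[f]; A=Q[Q[:,2]>-50]; v=cv2.fitLine(A[:,[0,2]].astype(np.float32),cv2.DIST_HUBER,0,.01,.01).ravel()
print("top face angle",np.degrees(np.arctan2(abs(v[1]),v[0]*np.sign(v[1]))), "at",v[2:],len(A))
rows=np.where(f.any(1))[0]; print("rows",rows.min(),rows.max())
B=P[270:310][f[270:310]]
if len(B)>20:
    v=cv2.fitLine(B[:,[0,2]].astype(np.float32),cv2.DIST_HUBER,0,.01,.01).ravel(); print("flat end slope deg",np.degrees(np.arctan(v[1]/v[0])),v[2:],np.percentile(B[:,0],[2,98]),len(B))
E
for n in w13 w14 w15; do python3 ang.py $n; done
```

```text
top face angle 14.796102 at [ 10.507277 -40.226204] 3413
rows 180 300
flat end slope deg -26.645773 [-19.016401 -49.53018 ] [-27.82091216 -10.29028664] 1370
top face angle 15.960029 at [  7.9859867 -40.184128 ] 2866
rows 187 305
flat end slope deg -20.172361 [-16.997921 -52.585506] [-28.7365956   -9.66459539] 1709
top face angle 79.36733 at [ 18.851665 -35.873257] 1909
rows 199 305
flat end slope deg -9.449113 [-16.220112 -56.658764] [-23.53092741  -7.95953365] 1769
```

The flat end is now 9.5° from level. One more short push, then I'll grip firmly, back off and lift.

Emit:
{"api": "step_arm", "payload": {"plan": [[1,0.003,0,-0.001,0],[1,0.007,0,-0.002,0],[1,0.007,0,-0.002,0]], "grip_force": 5}}

```text
time: 22.5
tool_pos: [0.552, -0.0187, 0.0186]
tool_rot: [3.141, -0.0, 1.365]
contact_force: [0.3, -0.2, 0.9]
opening: 0.0422
grip_force: 5.0
```

Emit:
{"api": "step_arm", "payload": {"plan": [[1,0,0,0,0],[1,0,0,0,0],[1,-0.02,0,0,0],[1,-0.06,0,-0.02,0],[1,-0.06,0,-0.07,0],[1,-0.06,0,-0.12,0],[1,-0.06,0,-0.16,0],[1,-0.06,0,-0.18,0],[1,-0.06,0,-0.18,0],[1,-0.06,0,-0.18,0],[1,-0.06,0,-0.18,0]], "grip_force": 30}}

```text
time: 23.88
tool_pos: [0.5388, -0.078, 0.1971]
tool_rot: [-3.139, -0.0, 1.365]
contact_force: [0.4, 0.3, -0.9]
opening: 0.0421
grip_force: 30.0
```

```bash
python3 look.py w16; python3 ang.py w16; python3 - <<'E'
from cell import *
from h import *
s=observe(); c=read_camera("top"); print(s["qvel"].round(4))
for n,lo,hi,(a,b,cc,d) in(("spleen",(120,80,20),(170,255,255),(110,190,180,250)),):
    for k in(c,pickle.load(open("c0.pkl","rb"))["top"]):
        print(n,cv2.boundingRect(big(cv2.inRange(cv2.cvtColor(k["img"],cv2.COLOR_RGB2HSV),lo,hi)[a:b,cc:d])))
E
```

```text
[ 0.53879983 -0.07802182  0.19711287] 0.04207792632334621 29.999859184026718
7 407 tool z med/min/max -60.0 [-61. -57.]
13 2317 tool z med/min/max -56.0 [-61. -25.]
19 919 tool z med/min/max -43.0 [-54. -22.]
top face angle 88.987976 at [ 15.934317 -35.010567] 1347
rows 208 305
flat end slope deg -1.1832744 [-14.618544 -59.295914] [-20.87069525  -7.14275538] 1807
[ 0.0027 -0.0036 -0.0096 -0.0016  0.0025  0.0026]
spleen (19, 18, 30, 35)
spleen (19, 18, 30, 35)
```

The hole is up within about 1°, with the origin at about 0.23 m. I'll let it settle, then hand in.

Emit:
{"api": "step_arm", "payload": {"plan": [[1,0,0,0,0],[1,0,0,0,0],[1,0,0,0,0],[1,0,0,0,0]]}}

```text
time: 24.48
tool_pos: [0.5396, -0.078, 0.1986]
tool_rot: [3.141, -0.0, 1.365]
contact_force: [0.5, -0.1, -1.8]
opening: 0.0412
grip_force: 30.0
```

```bash
python3 -c "
from cell import *
print(hand_in())"
```

```text
the job is handed in; nothing more can be done
None
```

I handed the job in at about 24.5 s (no verdict came back): the cube sits in the square pocket, released, and the pancreas piece is held hole-up within about 1°, its origin roughly 0.23 m above the bench. The real fingertips measured 30 mm short of the reported TCP, so the first cube grasp closed on air and I allowed for that offset afterwards. I checked that the spleen had not moved; I did not re-measure the scapula, but the arm never went near it.

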